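# Return the bolt case to its place in a packed row of fastener cases

### The job

The red bolt case belongs in the rack between the blue nut case and the green washer case. Slide the rack's stop back, push those two neighbours apart along the tray, set the red case down between them with its label to the front like the others, then slide the stop up again so that the whole row stands snug. Set the case down rather than dropping it, and leave the other things on the bench alone.

Things in the scene. Friction and masses are not known exactly. Their poses are not given: they have to be found in the camera images.
- rack: Grey steel tray fixed to the bench. Origin: on the bench, mid-depth; x to its back, y to its left, z up. Floor top at z = 4 mm, white slide strips (friction about 0.15); inside x -48 to 48 mm; front lip 14 mm high, back wall 30 mm. Left end wall 74 mm high, inner face y = 130 mm; tray ends at y = -152 mm. Cases stand side by side along y from the end wall, nearly touching; the stop closes the row
- stop (a joint): the rack's sliding stop, in m: at 0 its face is at y = -30 mm of the rack and exactly four cases fit, at 0.040 exactly five. It grows as the stop slides to the rack's -y, away from the row, to 0.075 at most, and stays where it is left (about 3 N of friction). At the start it is 3 to 7 mm open, all but touching the row
- stop_grip (a point): top middle of the stop's black grip, 98 mm above the bench: a block 46 mm along the rack's x, 12 mm along y, 26 mm high, standing on a steel flange (72 mm above the bench, 62 x 24 mm). The stop's plate is 90 mm deep; its face to the row lies 12 mm to the rack's +y of this point
- red_case: red-lidded grey case (label shows a bolt), 90 mm deep (x) x 40 mm wide (y) x 61 mm high; on its top a red grip, a block 46 mm along x, 12 mm along y, from 61 to 86 mm height, over the middle. 0.15 to 0.3 kg. Origin: centre of the underside; -x is the front with the label, z up. It starts standing on the bench, behind the rack or at the front right, front turned to the right
- blue_case: blue-lidded case (label shows a nut), otherwise like the red one, in the rack, next to the green one on either side of it
- green_case: green-lidded case (label shows a washer), otherwise like the red one, in the rack, next to the blue one
- white_case: white-lidded case (label shows a rivet), otherwise like the red one, at one end of the row
- yellow_case: yellow-lidded case (label shows a wall plug), otherwise like the red one, at the other end of the row
- red_label (a point): middle of the red case's label, on its front face (the case's -x), 29 mm above its underside
- bottle: black bottle with a light cap, 58 mm across, 100 mm high, standing loose on the bench behind the rack or at the front right: a bystander. Origin: centre of its underside
- tape_measure: black tape measure with a blue disc, 34 x 64 x 56 mm, standing loose near the front of the bench: a bystander. Origin: centre of its underside
- clear_tub: clear plastic tub full of odds and ends, fixed, right of the rack: 350 mm (x) x 200 mm (y), walls 128 mm high, a few contents rise above; its origin is the middle of its foot. Keep clear of it when carrying
- carton_a: brown carton propped at the left over a storage bin, fixed and solid: about 250 mm (world x) x 260 mm (world y), from 80 to 320 mm above the bench; its near right corner hangs just left of the rack's left end. The arm must go round it in front or above when it swings in from the left. Origin: near its middle
- carton_b: second brown carton, behind the rack's left half, fixed: about 180 mm (world x) x 215 mm (world y), up to 240 mm above the bench. Origin: near its middle

How it is judged:
On the way, in this order (a step that is already met when the one before it is completed fails the run):
1. the blue and the green case stand on the tray floor, parted by more than the width of a case (horizontal distance between blue_case and green_case above 0.0815 m and z of blue_case in the frame of rack between 0.002 and 0.012 m and z of green_case in the frame of rack between 0.002 and 0.012 m), for 0.1 s.
2. the red case stands on the tray floor between them (z of red_case in the frame of rack between 0.002 and 0.0075 m and angle between red_case's own z axis and vertical below 0.06 rad and horizontal distance between red_case and blue_case below 0.1 m and horizontal distance between red_case and green_case below 0.1 m and horizontal distance between blue_case and green_case above 0.077 m), for 0.2 s.
At the end, for the whole second after the job is handed in: Red stands between blue and green (centres within 46 mm of each, those two over 77 mm apart), label to the front; all five cases upright (0.06 rad) on the tray floor; stop closed on the row (joint 0.036 to 0.047, so under 7 mm slack in all); all at rest (horizontal distance between red_case and blue_case below 0.046 m and horizontal distance between red_case and green_case below 0.046 m and horizontal distance between blue_case and green_case above 0.077 m and x of red_label in the frame of rack below -0.036 m and value of joint stop between 0.036 and 0.047 m and z of red_case in the frame of rack between 0.002 and 0.0075 m and angle between each of red_case, blue_case, green_case, white_case, yellow_case's own z axis and vertical below 0.06 rad and z of blue_case in the frame of rack between 0.002 and 0.0075 m and z of green_case in the frame of rack between 0.002 and 0.0075 m and z of white_case in the frame of rack between 0.002 and 0.0075 m and z of yellow_case in the frame of rack between 0.002 and 0.0075 m and linear speed of red_case below 0.01 m/s and velocity of joint stop between -0.01 and 0.01 m/s); the robot touches nothing.
It fails at once if the bottle or the tape measure is moved by more than 20 mm (distance of any of bottle, tape_measure from where it was at the start of the episode above 0.02 m).
It fails at once if the red case is dropped (falls free at more than 0.6 m/s) (linear speed of red_case above 0.6 m/s and contact force between red_case and anything else below 0.1 N).
It fails at once if a case is knocked over (tipped by more than 0.8 rad) (angle between any of red_case, blue_case, green_case, white_case, yellow_case's own z axis and vertical above 0.8 rad).
It also fails if it takes over 72 s, if anything falls off the work surface, if the arm or the gripper's body presses on something with over 40 N, if the wrist force passes 120 N, or if a joint passes its speed limit or range.

### The arm

A 6-joint arm with a two-finger parallel gripper is mounted at the origin on a cart in front of the work surface, level with it; the furniture and walls round the work are solid. World frame = base frame: x ahead of the robot, y to its left, z up, the work surface at z = 0. Lengths are in m, angles in rad, forces in N, time in s.
With the tool pointing down it reaches from about 0.35 to 0.775 m from the base axis. Payload 7.3 kg.
Tool frame: the origin (TCP) lies at the centre of the arm's flange, where the gripper is bolted on; the fingertips stand 178 mm ahead of it and the grasp point (between the pads) lies 159 mm ahead of it; z points along the fingers, y is the line along which they close (so a half turn about z gives the same grasp; the last joint's range is limited). The gripper opens to 92 mm and grips with 3 to 60 N. Pads are 19 mm wide; open, the fingers measure 130 mm over their backs; the gripper's body (75 mm by 190 mm) begins 47 mm behind the grasp point.
Start: joints at [1.134, 0.342, 1.524, -0, 1.275, -0.146], TCP at [0.151, 0.503, 0.405] pointing down, gripper open.
Joint ranges: [-2.53, 2.53], [-0.77, 2.02], [0.04, 2.7], [-1, 4.14], [0.28, 2.66], [-3.11, 3.11]. Speed limits (rad/s): [2.57, 2.57, 3.14, 3.14, 3.14, 3.14].

### API

Orientations are given as [roll, pitch, yaw] about the fixed x, y, z axes, in that order (R = Rz(yaw) Ry(pitch) Rx(roll)).
In Python, from cell import robot gives the robot as it stands.
- The arm moves only by the shell command python3 drive.py [OPENING] [FORCE], which reads ROWS from standard input. ROWS is 1 to 8 rows, parted by a bar, with the numbers parted by commas; each row has 6 numbers: dx, dy, dz in m, then a rotation vector rx, ry, rz in rad; each row shifts and turns the commanded pose from where the row before left it, along the tool's axes as they then stand; what a row does not reach is not made up. A row lasts 1/12 s, in which the tool goes at most 0.0417 m and 0.125 rad, less where a joint would pass 70% of its speed; a pose out of reach is approached as far as the arm can. OPENING is the finger opening in m, set as the command begins (- or left out keeps the last). The fingers move at their own pace and stop on an object; FORCE is the grip in N (left out, the last holds). Time passes only in rows, so rows that do not move let the fingers close. It prints the time, the measured TCP pose, the force, the opening and the grip force at its end. Input that does not fit is refused with a message, and nothing moves.
- robot.observe(): the state, without advancing time (a new reading comes with each control period).
- robot.read_camera(name): name is "scene" or "top" or "wrist"; returns a dict with "image" (480x640x3 uint8, red, green, blue), "fx", "fy", "cx", "cy" (pixels), "pose" (4x4, takes a point from camera to world coordinates). Camera axes: x right, y down, z forward; pixel columns grow to the right and rows downward; lengths in m; the calibration is good to about 2 mm. A picture is of the moment at which its call begins. There is no depth.
- robot.hand_in(): hands the job in; it is judged then, once.
The state is a dict: "time": time; "qpos": joint angles; "qvel": joint speeds; "joint_efforts": joint torques, N m; "tool_pos": TCP position; "tool_rot": TCP orientation; "contact_force": force on the tool from outside, world axes, zero at the start; "torque": the same for the moment, N m; "opening": finger opening in m; "grip_force": force on a finger pad.
Only numpy, scipy, OpenCV 4.12 (cv2) and the standard library are available. Lean on these libraries where they do the work, as an engineer would, in place of code of your own. Each camera call takes 0.05 s, during which the arm holds its last target. There are 200 camera calls.

## Working session

There is one attempt and no reset: what is moved stays moved. The work goes in short steps, Python scripts to look and compute and a shell command to move; the robot and the scene stay as the last step left them, time stands still between calls to the robot, and variables do not carry over. Pictures are saved under pics/ and viewed, at most 12 in all, crops included, and the job is handed in when it is done.

```bash
ls; mkdir -p pics
python3 - <<'E'
from cell import robot
import cv2,numpy as np
s=robot.observe();print(s)
for n in("scene","top"):
    c=robot.read_camera(n);cv2.imwrite(f"pics/{n}0.png",c["image"][:,:,::-1]);print(n,c["fx"],c["fy"],c["cx"],c["cy"],np.round(c["pose"],4).tolist())
E
```

```text
cell.py
drive.py
pics
{'time': 0.0, 'qpos': array([ 1.13401321e+00,  3.42719869e-01,  1.52503642e+00, -9.76820828e-06,
        1.27540458e+00, -1.45993415e-01]), 'qvel': array([ 2.55502870e-04, -2.24392604e-05,  6.98623316e-04, -1.27461190e-03,
       -4.92724155e-06,  1.88135415e-04]), 'joint_efforts': array([-2.35268431e-03, -4.31223428e+01, -2.44216847e+01,  7.15437136e-02,
        5.58045530e-02, -1.49322241e-04]), 'tool_pos': array([0.15043783, 0.50283576, 0.40403946]), 'tool_rot': array([-3.14003976e+00, -2.18895406e-04,  2.85080563e+00]), 'contact_force': array([-0.74609495,  0.18850434, -0.15963669]), 'torque': array([ 0.02632403, -0.03233588, -0.04159859]), 'grip_force': 0.0, 'opening': 0.09147900279206349}
scene 523.8094953260792 523.8094953260792 324.8661088422537 244.13234797113864 [[0.8187, -0.3207, 0.4763, -0.1592], [-0.574, -0.4387, 0.6914, -0.9955], [-0.0128, -0.8395, -0.5432, 0.9539], [0.0, 0.0, 0.0, 1.0]]
top 470.4342951276419 470.4342951276419 317.52736150861796 239.27035065860736 [[-0.0689, -0.9765, 0.2044, 0.2946], [-0.9976, 0.0667, -0.0178, 0.0287], [0.0038, -0.2052, -0.9787, 1.4902], [0.0, 0.0, 0.0, 1.0]]
```

View pics/top0.png

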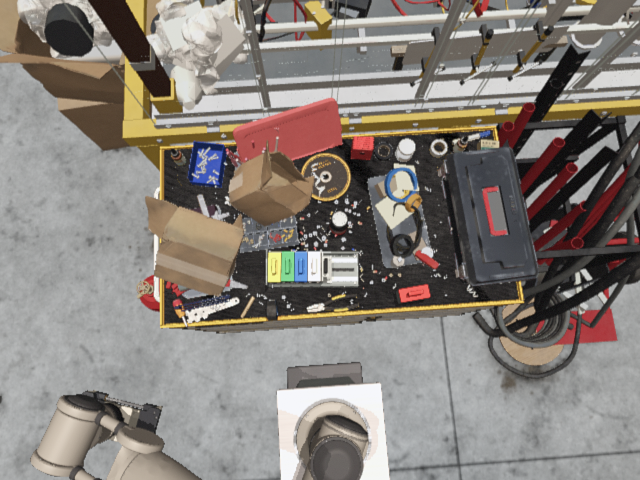

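View pics/scene0.png

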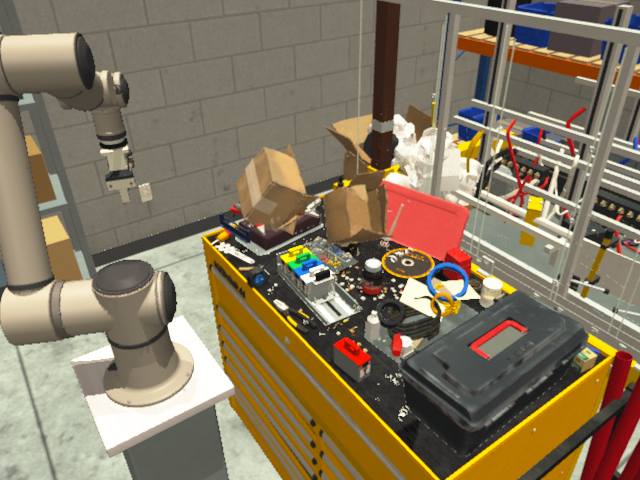

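The top view shows the row from left to right as yellow (274,266), green (287,266), blue (301,266), white (314,266), then the stop (343,267). The red case is at the front right (413,294), the bottle is behind the rack (340,219), and the tape measure is at (271,310). I'll measure these coarsely first, then refine with the wrist camera.

```bash
cat > h.py <<'E'
import cv2,numpy as np
from cell import robot
from scipy.spatial.transform import Rotation as R
HUE={'red':[(0,6),(174,180)],'yellow':[(22,34)],'green':[(45,85)],'blue':[(98,118)]}
def mask(img,col,s=130,v=60):
    h=cv2.cvtColor(img,cv2.COLOR_RGB2HSV);m=0
    for a,b in HUE[col]: m=m|cv2.inRange(h,(a,s,v),(b,255,255))
    return m
def ray(c,uv,z):
    uv=np.atleast_2d(uv).astype(float);P=c['pose']
    d=np.c_[(uv[:,0]-c['cx'])/c['fx'],(uv[:,1]-c['cy'])/c['fy'],np.ones(len(uv))]@P[:3,:3].T
    return P[:3,3]+d*((z-P[2,3])/d[:,2])[:,None]
def proj(c,X):
    P=c['pose'];q=(np.atleast_2d(X)-P[:3,3])@P[:3,:3]
    return np.c_[q[:,0]/q[:,2]*c['fx']+c['cx'],q[:,1]/q[:,2]*c['fy']+c['cy']]
def blobs(m,amin):
    n,l,st,ce=cv2.connectedComponentsWithStats(m)
    return [((l==i).astype(np.uint8),st[i],ce[i]) for i in range(1,n) if st[i,4]>=amin]
E
python3 - <<'E'
from h import *
c=robot.read_camera('top');im=c['image']
for col in HUE:
    for b,st,ce in blobs(mask(im,col),60):
        if not(230<ce[0]<440 and 240<ce[1]<320):continue
        ys,xs=np.nonzero(b);X=ray(c,np.c_[xs,ys],.065)
        r=cv2.minAreaRect(X[:,:2].astype(np.float32)*1000)
        print(col,st,ce.round(1),np.round(r[0]),np.round(r[1]),round(r[2],1))
print('wht',ray(c,(314,266),.065)[0].round(3),'stop',ray(c,(343,267),.098)[0].round(3))
cv2.imwrite('pics/top1.png',cv2.resize(im[180:330,150:440,::-1],None,fx=2.75,fy=2.75,interpolation=cv2.INTER_CUBIC))
s=robot.observe();print(c['pose'][:3,3])
w=robot.read_camera('wrist');T=np.eye(4);T[:3,:3]=R.from_euler('xyz',s['tool_rot']).as_matrix();T[:3,3]=s['tool_pos']
print('wrist in tool',(np.linalg.inv(T)@w['pose']).round(3),w['fx'])
E
```

```text
red [415 250  23  19 179] [426.7 259.7] [ 507. -327.] [78. 25.] 51.3
red [398 284  33  19 455] [414. 293.] [ 407. -277.] [44. 94.] 6.0
yellow [281 300 243  20 703] [398.1 309.4] [ 366. -237.] [ 20. 731.] 0.1
blue [294 253  13  29 353] [300.4 267.2] [510.  62.] [37. 87.] 86.3
wht [0.51  0.019 0.065] stop [ 0.496 -0.067  0.098]
[0.29464156 0.02865454 1.49020821]
wrist in tool [[ 0.001 -0.965 -0.262  0.07 ]
 [ 1.     0.001  0.    -0.001]
 [-0.    -0.262  0.965  0.02 ]
 [ 0.     0.     0.     1.   ]] 395.11156003478465
```

View pics/top1.png

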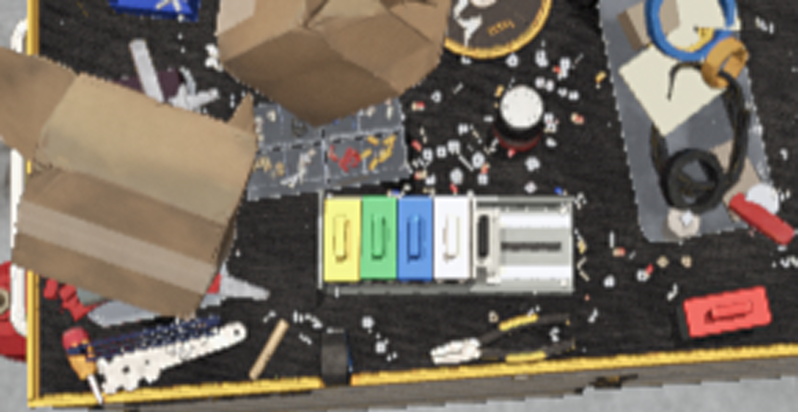

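The crop shows the black stop grip at about full-frame px (326,267). The rack is turned by only a few degrees, and the red case stands free at the front right. I'll lift over the carton and go above the rack.

```bash
echo '0,0,-0.0375,0,0,0 | 0,0,-0.0375,0,0,0 | 0,0,-0.0375,0,0,0 | 0,0,-0.0375,0,0,0 | -0.029,-0.0228,0,0,0,0 | -0.029,-0.0228,0,0,0,0 | -0.029,-0.0228,0,0,0,0 | -0.029,-0.0228,0,0,0,0' | python3 drive.py 0.09 20
echo '-0.029,-0.0228,0,0,0,0 | -0.029,-0.0228,0,0,0,0 | -0.029,-0.0228,0,0,0,0 | -0.029,-0.0228,0,0,0,0 | -0.029,-0.0228,0,0,0,0 | -0.029,-0.0228,0,0,0,0 | -0.029,-0.0228,0,0,0,0 | -0.029,-0.0228,0,0,0,0' | python3 drive.py
echo '-0.029,-0.0228,0,0,0,0 | -0.029,-0.0228,0,0,0,0 | -0.029,-0.0228,0,0,0,0 | -0.029,-0.0228,0,0,0,0 | 0,0,0,0,0,0.125 | 0,0,0,0,0,0.125 | 0,0,0,0,0,0.125 | 0,0,0,0,0,0.125' | python3 drive.py
echo '0,0,0.0285,0,0,0.125 | 0,0,0.0285,0,0,0.125 | 0,0,0.0285,0,0,0.125 | 0,0,0.0285,0,0,0.125 | 0,0,0.0285,0,0,0.125 | 0,0,0.0285,0,0,0.125 | 0,0,0,0,0,0 | 0,0,0,0,0,0' | python3 drive.py
python3 - <<'E'
from h import *
w=robot.read_camera('wrist');cv2.imwrite('pics/w1.png',w['image'][:,:,::-1])
E
```

```text
time: 0.87
tool_pos: [0.2358, 0.381, 0.5547]
tool_rot: [3.142, 0.0, 2.852]
contact_force: [0.7, 0.3, -0.1]
opening: 0.0904
grip_force: 0.0
time: 1.53
tool_pos: [0.406, 0.1393, 0.5548]
tool_rot: [3.141, 0.0, 2.851]
contact_force: [0.6, 1.4, -0.7]
opening: 0.0898
grip_force: 0.0
time: 2.2
tool_pos: [0.4906, 0.02, 0.5543]
tool_rot: [-3.141, -0.001, 2.344]
contact_force: [-0.3, 0.7, 0.1]
opening: 0.0901
grip_force: 0.0
time: 2.87
tool_pos: [0.4903, 0.0205, 0.3832]
tool_rot: [-3.139, -0.001, 1.605]
contact_force: [-0.2, -1.1, 0.4]
opening: 0.0898
grip_force: 0.0
```

View pics/w1.png

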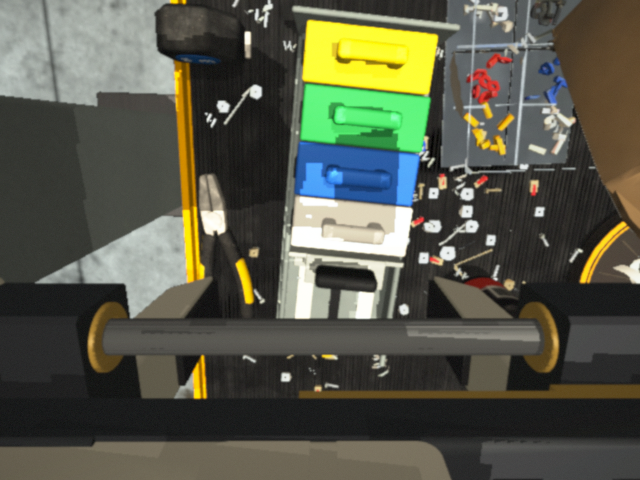

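The wrist view shows yellow (370,53), green (365,117), blue (358,178), white (350,228) and the black stop grip (345,277), all turned by a few degrees. I'll measure them here.

```bash
cat >> h.py <<'E'
def rects(c,cols=('yellow','green','blue'),z=.065,amin=1500,s=130):
    o={}
    for col in cols:
        B=[b for b in blobs(mask(c['image'],col,s),amin)]
        if not B: continue
        b=max(B,key=lambda b:b[1][4])[0];ys,xs=np.nonzero(cv2.morphologyEx(b,cv2.MORPH_OPEN,np.ones((5,5),np.uint8)))
        r=cv2.minAreaRect((ray(c,np.c_[xs,ys],z)[:,:2]*1000).astype(np.float32))
        p=cv2.boxPoints(r);e=[p[1]-p[0],p[2]-p[1]];l=max(e,key=np.linalg.norm)
        a=np.degrees(np.arctan2(l[1],l[0]));a=(a+45)%180-45
        o[col]=(np.array(r[0]),a);print(col,np.round(r[0],1),np.round(sorted(r[1]),1),'long axis deg',round(a,1))
    return o
E
python3 - <<'E'
from h import *
w=robot.read_camera('wrist');o=rects(w)
g=w['image'].max(2);m=((g<60)*255).astype(np.uint8);m[:250]=0;m[300:]=0;m[:,:305]=0;m[:,385:]=0
m[289:,:]=0
ys,xs=np.nonzero(m);X=ray(w,np.c_[xs,ys],.098)*1000
print('grip px',xs.min(),xs.max(),ys.min(),ys.max());print(cv2.minAreaRect(X[:,:2].astype(np.float32)))
h=cv2.cvtColor(w['image'],cv2.COLOR_RGB2HSV);
s=robot.observe();print(s['tool_pos'],s['tool_rot'])
E
```

```text
yellow [517.4 140.2] [40.5 92.1] long axis deg -3.9
green [516.5  99.7] [40.  91.2] long axis deg -3.9
blue [513.   59.9] [39.6 91.7] long axis deg -3.9
grip px 314 373 264 288
((507.0003662109375, -11.429698944091797), (17.57133674621582, 43.70402145385742), 85.66545867919922)
[0.49099533 0.02040111 0.38545382] [3.13892114e+00 3.22135167e-04 1.60426038e+00]
```

```bash
echo '0,0,0,0,0,0.1 | -0.0347,0.0186,0,0,0,0 | 0,0,0.032,0,0,0 | 0,0,0.032,0,0,0 | 0,0,0.032,0,0,0 | 0,0,0.032,0,0,0 | 0,0,0,0,0,0 | 0,0,0,0,0,0' | python3 drive.py 0.09 20
echo '0,0,0,0,0,0 | 0,0,0,0,0,0 | 0,0,0,0,0,0 | 0,0,0,0,0,0' | python3 drive.py 0.04 20
```

```text
time: 3.63
tool_pos: [0.5071, -0.0156, 0.2565]
tool_rot: [-3.141, -0.0, 1.502]
contact_force: [0.8, 1.4, 0.8]
opening: 0.0898
grip_force: 0.0
time: 3.97
tool_pos: [0.507, -0.0155, 0.2573]
tool_rot: [3.139, 0.0, 1.501]
contact_force: [-0.7, -0.7, 0.6]
opening: 0.0681
grip_force: 0.0
```

```bash
echo '0,0,0,0,0,0 | 0,0,0,0,0,0 | 0,0,0,0,0,0 | 0,0,0,0,0,0 | 0,0,0,0,0,0 | 0,0,0,0,0,0' | python3 drive.py 0.04 20
```

```text
time: 4.47
tool_pos: [0.507, -0.0155, 0.2559]
tool_rot: [3.14, -0.0, 1.501]
contact_force: [3.8, -0.2, 1.2]
opening: 0.0458
grip_force: 20.0
```

```bash
echo '-0.011,0,0,0,0,0 | -0.011,0,0,0,0,0 | -0.011,0,0,0,0,0 | -0.011,0,0,0,0,0 | -0.011,0,0,0,0,0 | -0.010,0,0,0,0,0 | 0,0,0,0,0,0 | 0,0,0,0,0,0' | python3 drive.py
echo '0,0,0,0,0,0 | 0,0,0,0,0,0 | 0,0,0,0,0,0 | 0,0,0,0,0,0 | 0,0,0,0,0,0 | 0,0,-0.03,0,0,0 | 0,0,-0.03,0,0,0 | 0,0,-0.03,0,0,0' | python3 drive.py 0.085
python3 - <<'E'
from h import *
w=robot.read_camera('wrist');o=rects(w);cv2.imwrite('pics/w2.png',w['image'][:,:,::-1])
s=robot.observe();print(s['tool_pos'],s['tool_rot'])
E
```

```text
time: 5.13
tool_pos: [0.5024, -0.081, 0.2559]
tool_rot: [3.14, 0.001, 1.5]
contact_force: [3.5, -3.0, 0.5]
opening: 0.0461
grip_force: 20.0
time: 5.8
tool_pos: [0.5017, -0.0801, 0.3464]
tool_rot: [-3.14, -0.001, 1.501]
contact_force: [0.6, -0.8, -0.3]
opening: 0.0845
grip_force: 0.0
blue [511.9  51.5] [24.2 90.7] long axis deg -4.0
[ 0.50305435 -0.08037573  0.35256948] [3.13315115e+00 1.90378477e-03 1.50118023e+00]
```

View pics/w2.png

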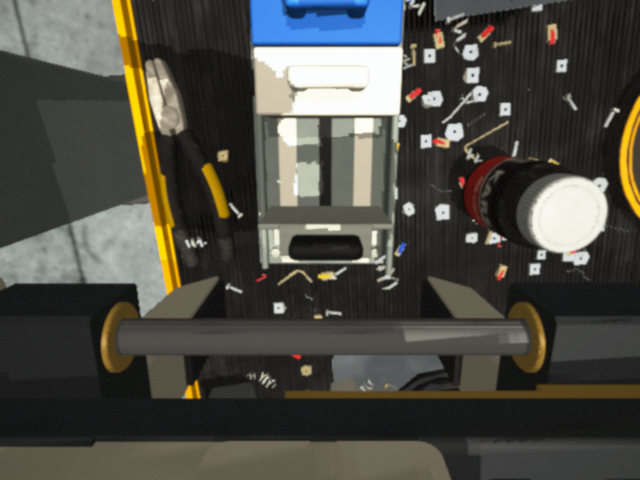

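The stop is back, with its grip at (325,246), and a clear gap right of white. The bottle is clear. Next I'll grip blue and drag it right together with white.

```bash
echo '0.0352,0,0,0,0,0 | 0.0352,0,0,0,0,0 | 0.0352,0,0,0,0,0 | 0.0351,0,0,0,0,0 | 0,0,0.033,0,0,0 | 0,0,0.033,0,0,0 | 0,0,0.0325,0,0,0 | 0,0,0,0,0,0' | python3 drive.py 0.085
echo '0,0,0,0,0,0 | 0,0,0,0,0,0 | 0,0,0,0,0,0 | 0,0,0,0,0,0 | 0,0,0,0,0,0 | 0,0,0,0,0,0 | 0,0,0,0,0,0 | 0,0,0,0,0,0' | python3 drive.py 0.04 20
```

```text
time: 6.52
tool_pos: [0.5118, 0.0606, 0.2444]
tool_rot: [-3.141, -0.0, 1.502]
contact_force: [0.0, 0.7, 0.8]
opening: 0.0854
grip_force: 0.0
time: 7.18
tool_pos: [0.512, 0.06, 0.2476]
tool_rot: [3.141, -0.0, 1.501]
contact_force: [0.5, -0.0, 1.7]
opening: 0.0459
grip_force: 20.0
```

```bash
echo '-0.01,0,0,0,0,0 | -0.01,0,0,0,0,0 | -0.01,0,0,0,0,0 | -0.01,0,0,0,0,0 | -0.01,0,0,0,0,0 | -0.006,0,0,0,0,0 | 0,0,0,0,0,0 | 0,0,0,0,0,0' | python3 drive.py
echo '0,0,0,0,0,0 | 0,0,0,0,0,0 | 0,0,0,0,0,0 | 0,0,0,0,0,0 | 0,0,0,0,0,0 | 0,0,-0.035,0,0,0 | 0,0,-0.035,0,0,0 | 0,0,-0.035,0,0,0' | python3 drive.py 0.085
python3 - <<'E'
from h import *
w=robot.read_camera('wrist');o=rects(w);cv2.imwrite('pics/w3.png',w['image'][:,:,::-1])
s=robot.observe();print(s['tool_pos'],s['tool_rot'])
E
```

```text
time: 7.85
tool_pos: [0.5082, 0.0031, 0.2483]
tool_rot: [3.139, 0.0, 1.5]
contact_force: [-1.4, 1.5, 9.4]
opening: 0.0465
grip_force: 20.0
time: 8.52
tool_pos: [0.5077, 0.0042, 0.3529]
tool_rot: [-3.139, -0.0, 1.501]
contact_force: [0.9, -0.2, -0.2]
opening: 0.0844
grip_force: 0.0
yellow [516.6 135. ] [29.4 91.3] long axis deg -4.0
green [516.6  99.6] [38.8 91.2] long axis deg -4.0
blue [509.4  22.2] [39.1 90.2] long axis deg -3.9
[0.50919698 0.00410547 0.36019029] [3.13126048e+00 7.20703423e-04 1.50115963e+00]
```

View pics/w3.png

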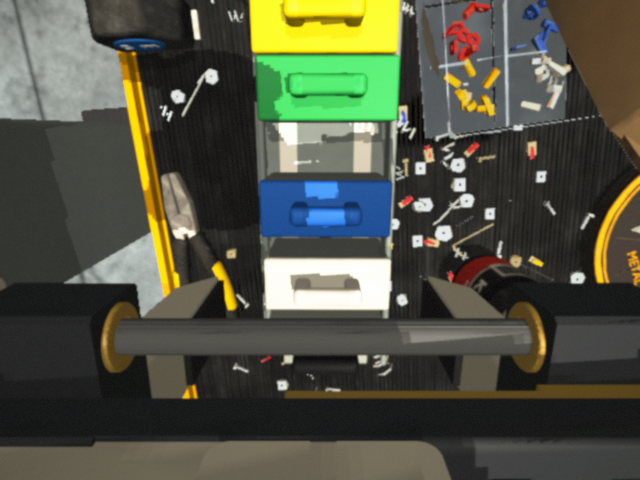

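The view shows green (328,88), blue (325,208) and white (327,283). The gap is open, but blue reads further left than I dragged it, so I'll check whether it leans.

Run:
```python
from h import *
w=robot.read_camera('wrist');im=w['image'];o=rects(w)
h=cv2.cvtColor(im,cv2.COLOR_RGB2HSV);m=cv2.inRange(h,(0,0,170),(180,70,255))
for b,st,ce in blobs(m,800):
    if 200<ce[1]<330:
        ys,xs=np.nonzero(b);print('white',st,np.array(cv2.minAreaRect((ray(w,np.c_[xs,ys],.065)[:,:2]*1000).astype(np.float32))[0]))
for v in range(110,330,3): pass
col=im[170:320:3,280].tolist();print([(170+3*i,tuple(c)) for i,c in enumerate(col)])
cv2.imwrite('pics/w4.png',cv2.resize(im[100:320,230:420,::-1],None,fx=2.7,fy=2.7,interpolation=cv2.INTER_CUBIC))
```

```text
yellow [516.8 135.8] [31.4 91. ] long axis deg -3.9
green [516.5  99.6] [38.7 90.4] long axis deg -3.9
blue [509.6  22. ] [38.7 89.9] long axis deg -4.0
white [  90  231   71   84 2561] [373.52835083 -21.71097183]
white [ 259  254  124   63 5314] [507.93624878 -37.94421768]
[(170, (182, 173, 152)), (173, (59, 57, 53)), (176, (61, 63, 57)), (179, (35, 60, 105)), (182, (37, 85, 153)), (185, (38, 86, 154)), (188, (41, 87, 155)), (191, (38, 85, 153)), (194, (34, 85, 154)), (197, (38, 84, 154)), (200, (38, 83, 152)), (203, (35, 82, 151)), (206, (36, 83, 151)), (209, (37, 83, 151)), (212, (32, 81, 149)), (215, (35, 82, 151)), (218, (36, 82, 151)), (221, (36, 80, 151)), (224, (33, 81, 148)), (227, (29, 79, 147)), (230, (31, 79, 148)), (233, (94, 105, 130)), (236, (70, 70, 61)), (239, (59, 59, 53)), (242, (60, 61, 55)), (245, (60, 62, 57)), (248, (63, 63, 60)), (251, (63, 64, 58)), (254, (167, 158, 138)), (257, (254, 252, 243)), (260, (254, 253, 246)), (263, (254, 253, 246)), (266, (254, 253, 246)), (269, (254, 254, 253)), (272, (254, 253, 246)), (275, (254, 253, 245)), (278, (254, 253, 246)), (281, (254, 253, 245)), (284, (254, 253, 245)), (287, (254, 253, 245)), (290, (254, 253, 245)), (293, (254, 253, 244)), (296, (254, 253, 245)), (299, (254, 253, 245)), (302, (254, 252, 244)), (305, (114, 109, 97)), (308, (81, 79, 71)), (311, (80, 79, 69)), (314, (80, 79, 70)), (317, (74, 74, 65))]
```

View pics/w4.png

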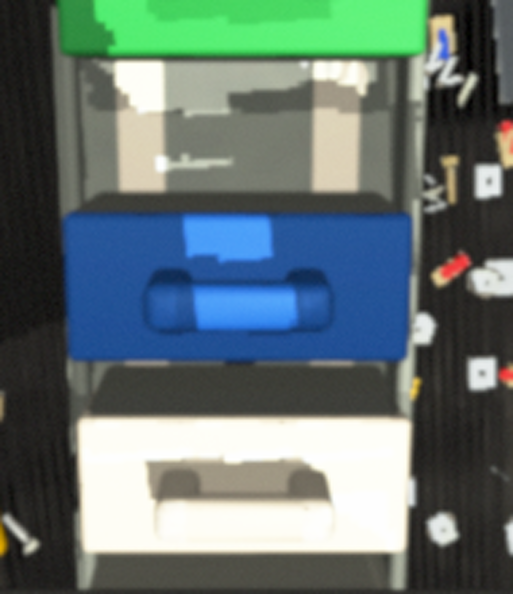

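Blue stands upright but lagged behind the grip, so the centres are only 78 mm apart. I'll push it low with closed fingers in the gap.

```bash
echo '0.019,0,0,0,0,0 | 0.019,0,0,0,0,0 | 0.019,0,0,0,0,0 | 0,0,0,0,0,0 | 0,0,0,0,0,0 | 0,0,0,0,0,0 | 0,0,0,0,0,0 | 0,0,0,0,0,0' | python3 drive.py 0.005
echo '0,0,0,0,0,0 | 0,0,0,0,0,0 | 0,0,0,0,0,0 | 0,0,0,0,0,0 | 0,0,0,0,0,0 | 0,0,0,0,0,0' | python3 drive.py
echo '0,0,0.03,0,0,0 | 0,0,0.03,0,0,0 | 0,0,0.025,0,0,0 | 0,0,0.025,0,0,0 | 0,0,0.025,0,0,0 | 0,0,0,0,0,0' | python3 drive.py
```

```text
time: 9.28
tool_pos: [0.5119, 0.0603, 0.352]
tool_rot: [-3.141, 0.0, 1.5]
contact_force: [-0.3, -0.4, -0.4]
opening: 0.0363
grip_force: 0.0
time: 9.78
tool_pos: [0.5119, 0.061, 0.3522]
tool_rot: [3.142, -0.0, 1.501]
contact_force: [0.2, 0.3, 0.1]
opening: 0.0054
grip_force: 0.0
time: 10.28
tool_pos: [0.5104, 0.0611, 0.2132]
tool_rot: [-3.134, 0.0, 1.501]
contact_force: [-1.9, 0.3, 0.4]
opening: 0.005
grip_force: 0.0
```

```bash
echo '-0.005,0,0,0,0,0 | -0.005,0,0,0,0,0 | -0.005,0,0,0,0,0 | -0.005,0,0,0,0,0 | -0.005,0,0,0,0,0 | -0.003,0,0,0,0,0 | 0,0,0,0,0,0' | python3 drive.py
echo '0.006,0,0,0,0,0 | 0,0,-0.035,0,0,0 | 0,0,-0.035,0,0,0 | 0,0,-0.035,0,0,0 | 0,0,-0.035,0,0,0 | 0,0,0,0,0,0 | 0,0,0,0,0,0' | python3 drive.py 0.09
python3 - <<'E'
from h import *
w=robot.read_camera('wrist');o=rects(w)
s=robot.observe();print(s['tool_pos'],s['tool_rot'])
E
```

```text
time: 10.87
tool_pos: [0.5101, 0.0323, 0.2178]
tool_rot: [3.14, 0.0, 1.5]
contact_force: [-0.4, -0.3, 0.2]
opening: 0.0046
grip_force: 0.0
time: 11.45
tool_pos: [0.5106, 0.0396, 0.3592]
tool_rot: [3.137, -0.0, 1.501]
contact_force: [-0.7, 0.2, -0.4]
opening: 0.0473
grip_force: 0.0
yellow [517.1 140.4] [40. 91.] long axis deg -3.9
green [516.7 100. ] [38.1 90.8] long axis deg -4.0
blue [508.9   1.2] [38.8 89.8] long axis deg -4.0
[0.51017101 0.03954391 0.35743748] [ 3.14071783e+00 -3.77046185e-05  1.50121367e+00]
```

Now green to blue is 99 mm. On to the red case.

```bash
echo '-0.0325,-0.008,-0.008,0,0,0 | -0.0325,-0.008,-0.008,0,0,0 | -0.0325,-0.008,-0.008,0,0,0 | -0.0325,-0.008,-0.008,0,0,0 | -0.0325,-0.008,-0.008,0,0,0 | -0.0325,-0.008,0,0,0,0 | -0.0325,-0.008,0,0,0,0 | -0.0325,-0.008,0,0,0,0' | python3 drive.py 0.09
echo '-0.0325,-0.008,0,0,0,0 | -0.0325,-0.008,0,0,0,0 | 0,0,0,0,0,-0.125 | 0,0,0,0,0,-0.125 | 0,0,0,0,0,-0.125 | 0,0,0,0,0,-0.125 | 0,0,0,0,0,-0.125 | 0,0,0,0,0,-0.125' | python3 drive.py
echo '0,0,0,0,0,-0.125 | 0,0,0,0,0,-0.125 | 0,0,0,0,0,-0.125 | 0,0,0,0,0,-0.125 | 0,0,0,0,0,-0.125 | 0,0,0,0,0,-0.125 | 0,0,0,0,0,-0.125 | 0,0,0,0,0,0' | python3 drive.py
python3 - <<'E'
from h import *
w=robot.read_camera('wrist');o=rects(w,('red',),.061);cv2.imwrite('pics/w5.png',w['image'][:,:,::-1])
s=robot.observe();print(s['tool_pos'],s['tool_rot'])
E
```

```text
time: 12.17
tool_pos: [0.4275, -0.2169, 0.3955]
tool_rot: [-3.139, -0.002, 1.501]
contact_force: [0.8, 0.4, -0.2]
opening: 0.0897
grip_force: 0.0
time: 12.83
tool_pos: [0.4078, -0.2793, 0.3951]
tool_rot: [-3.141, -0.004, 2.257]
contact_force: [0.5, 0.9, 0.7]
opening: 0.09
grip_force: 0.0
time: 13.5
tool_pos: [0.4078, -0.2792, 0.3953]
tool_rot: [3.139, -0.003, 3.13]
contact_force: [0.0, -0.3, -0.1]
opening: 0.0899
grip_force: 0.0
red [ 408.  -279.4] [40.7 92.2] long axis deg 96.1
[ 0.40783986 -0.27924865  0.39556123] [ 3.13927562e+00 -2.40327113e-03  3.12356862e+00]
```

View pics/w5.png

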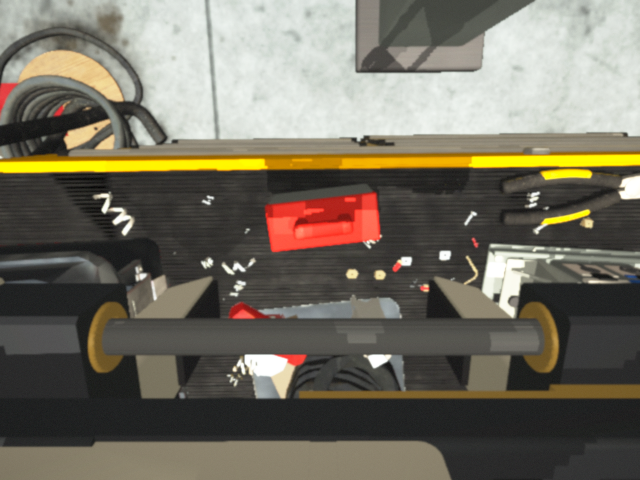

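The red case is at (322,220) in the image, which is (0.408, -0.279) in the world, with its long axis at 96°. It stands clear of the tub.

```bash
echo '0,0,0,0,0,-0.118 | 0,0,0.035,0,0,0 | 0,0,0.035,0,0,0 | 0,0,0.035,0,0,0 | 0,0,0.026,0,0,0 | 0,0,0.02,0,0,0 | 0,0,0,0,0,0 | 0,0,0,0,0,0' | python3 drive.py 0.09
echo '0,0,0,0,0,0 | 0,0,0,0,0,0 | 0,0,0,0,0,0 | 0,0,0,0,0,0 | 0,0,0,0,0,0 | 0,0,0,0,0,0 | 0,0,0,0,0,0 | 0,0,0,0,0,0' | python3 drive.py 0.035 40
echo '0,0,0,0,0,0 | 0,0,0,0,0,0 | 0,0,0,0,0,0' | python3 drive.py
```

```text
time: 14.22
tool_pos: [0.4077, -0.2792, 0.2452]
tool_rot: [3.139, -0.002, -3.042]
contact_force: [0.1, 0.0, -0.6]
opening: 0.0901
grip_force: 0.0
time: 14.88
tool_pos: [0.4079, -0.2794, 0.2464]
tool_rot: [3.142, 0.0, -3.039]
contact_force: [0.6, 0.8, 2.9]
opening: 0.0456
grip_force: 40.0
time: 15.13
tool_pos: [0.4079, -0.2794, 0.2463]
tool_rot: [3.142, 0.0, -3.039]
contact_force: [0.3, 1.0, 3.4]
opening: 0.0454
grip_force: 40.0
```

```bash
echo '0,0,-0.015,0,0,0 | 0,0,-0.03,0,0,0 | 0,0,-0.03,0,0,0 | 0,0,-0.03,0,0,0 | 0,0,-0.03,0,0,0 | 0,0,-0.03,0,0,0 | 0,0,-0.015,0,0,0 | 0,0,0,0,0,0' | python3 drive.py
echo '0,0,0,0,0,0.124 | 0,0,0,0,0,0.124 | 0,0,0,0,0,0.124 | 0,0,0,0,0,0.124 | 0,0,0,0,0,0.124 | 0,0,0,0,0,0.124 | 0,0,0,0,0,0.124 | 0,0,0,0,0,0.124' | python3 drive.py
echo '0,0,0,0,0,0.124 | 0,0,0,0,0,0.124 | 0,0,0,0,0,0.124 | 0,0,0,0,0,0.124 | 0,0,0,0,0,0.124 | 0,0,0,0,0,0.125 | 0,0,0,0,0,0 | 0,0,0,0,0,0' | python3 drive.py
```

```text
time: 15.8
tool_pos: [0.4082, -0.2798, 0.4295]
tool_rot: [-3.136, 0.004, -3.039]
contact_force: [0.1, -0.9, -1.5]
opening: 0.0455
grip_force: 40.0
time: 16.47
tool_pos: [0.4077, -0.2794, 0.424]
tool_rot: [-3.141, -0.003, 2.246]
contact_force: [0.3, 0.2, -1.2]
opening: 0.0455
grip_force: 40.0
time: 17.13
tool_pos: [0.4077, -0.2795, 0.4247]
tool_rot: [-3.14, -0.002, 1.51]
contact_force: [0.8, 0.2, -2.1]
opening: 0.0456
grip_force: 40.0
```

```bash
echo '0.0303,0,0,0,0,0.007 | 0.0306,0,0,0,0,0 | 0.0306,0,0,0,0,0 | 0.0306,0,0,0,0,0 | 0.0306,0,0,0,0,0 | 0.0306,0,0,0,0,0 | 0.0306,0,0,0,0,0 | 0.0306,0,0,0,0,0' | python3 drive.py
echo '0.0306,0,0,0,0,0 | 0.0306,0,0,0,0,0 | 0.0306,0,0,0,0,0 | 0,0.0272,0,0,0,0 | 0,0.0272,0,0,0,0 | 0,0.0272,0,0,0,0 | 0,0,0,0,0,0 | 0,0,0,0,0,0' | python3 drive.py
python3 - <<'E'
from h import *
w=robot.read_camera('wrist');o=rects(w,('yellow','green','blue'));rects(w,('red',),.245);cv2.imwrite('pics/w6.png',w['image'][:,:,::-1])
s=robot.observe();print(s['tool_pos'],s['tool_rot'])
E
```

```text
time: 17.8
tool_pos: [0.4247, -0.0342, 0.4256]
tool_rot: [-3.141, -0.0, 1.504]
contact_force: [0.7, 0.1, -1.5]
opening: 0.0455
grip_force: 40.0
time: 18.47
tool_pos: [0.5135, 0.0501, 0.4247]
tool_rot: [-3.139, -0.0, 1.503]
contact_force: [-0.6, -0.1, -1.9]
opening: 0.0457
grip_force: 40.0
yellow [516.9 140.5] [40.2 91.1] long axis deg -3.9
green [516.1  99.7] [38.  89.4] long axis deg -3.8
red [513.7  55.4] [31.8 87.5] long axis deg -3.5
[0.51269916 0.05012072 0.42503224] [-3.13893441e+00 -4.95901231e-05  1.50223015e+00]
```

View pics/w6.png

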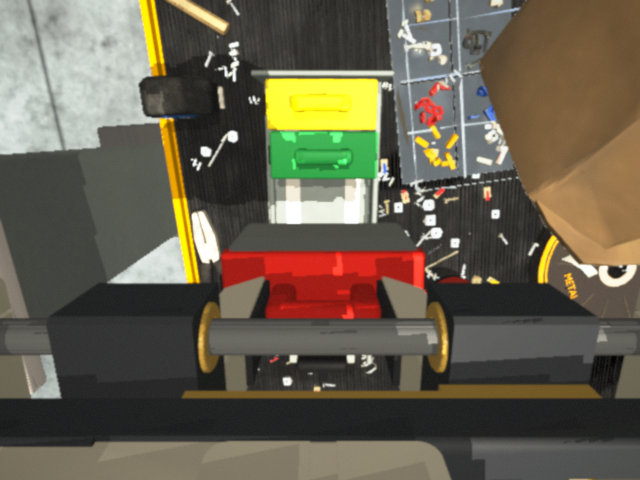

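The red case is centred above the gap: red at (323,275), green at (324,155), and rack floor visible between. I'll lower it.

```bash
echo '0,-0.001,0.03,0,0,0 | 0,0,0.03,0,0,0 | 0,0,0.03,0,0,0 | 0,0,0.025,0,0,0 | 0,0,0.015,0,0,0 | 0,0,0.01,0,0,0 | 0,0,0,0,0,0 | 0,0,0,0,0,0' | python3 drive.py
echo '0,0,0.007,0,0,0 | 0,0,0.007,0,0,0 | 0,0,0.006,0,0,0 | 0,0,0.006,0,0,0 | 0,0,0.004,0,0,0 | 0,0,0.003,0,0,0 | 0,0,0,0,0,0 | 0,0,0,0,0,0' | python3 drive.py
```

```text
time: 19.18
tool_pos: [0.5117, 0.0502, 0.2867]
tool_rot: [3.142, -0.0, 1.5]
contact_force: [-0.5, -0.2, -2.1]
opening: 0.0455
grip_force: 40.0
time: 19.85
tool_pos: [0.5119, 0.0502, 0.2531]
tool_rot: [-3.141, -0.0, 1.5]
contact_force: [0.1, 0.5, -1.7]
opening: 0.046
grip_force: 40.0
```

```bash
echo '0,0,0.0015,0,0,0 | 0,0,0.001,0,0,0 | 0,0,0,0,0,0 | 0,0,0,0,0,0' | python3 drive.py
```

```text
time: 20.18
tool_pos: [0.5119, 0.0503, 0.2508]
tool_rot: [3.141, -0.0, 1.5]
contact_force: [0.3, -0.4, -1.9]
opening: 0.0452
grip_force: 40.0
```

```bash
echo '0,0,0.001,0,0,0 | 0,0,0.001,0,0,0 | 0,0,0,0,0,0 | 0,0,0,0,0,0' | python3 drive.py
```

```text
time: 20.52
tool_pos: [0.512, 0.0503, 0.2502]
tool_rot: [3.14, -0.0, 1.5]
contact_force: [-3.5, -0.7, 11.9]
opening: 0.0456
grip_force: 40.0
```

The case is on the floor, with the expected height and contact force. I'll release it and look.

```bash
echo '0,0,-0.0005,0,0,0 | 0,0,0,0,0,0 | 0,0,0,0,0,0 | 0,0,0,0,0,0 | 0,0,0,0,0,0 | 0,0,-0.035,0,0,0 | 0,0,-0.035,0,0,0 | 0,0,-0.035,0,0,0' | python3 drive.py 0.085
echo '-0.02,0,0,0,0,0 | -0.03,0,0,0,0,0 | 0,0,0,0,0,0' | python3 drive.py
python3 - <<'E'
from h import *
w=robot.read_camera('wrist');rects(w,('yellow','green','blue','red'))
h=cv2.cvtColor(w['image'],cv2.COLOR_RGB2HSV);m=cv2.inRange(h,(0,0,170),(180,70,255))
cv2.imwrite('pics/w7.png',w['image'][:,:,::-1])
s=robot.observe();print(s['tool_pos'],s['tool_rot'])
E
```

```text
time: 21.18
tool_pos: [0.5117, 0.0502, 0.3549]
tool_rot: [-3.14, -0.0, 1.5]
contact_force: [1.2, -1.2, 0.5]
opening: 0.0847
grip_force: 0.0
time: 21.43
tool_pos: [0.5083, -0.0026, 0.3548]
tool_rot: [3.14, 0.002, 1.498]
contact_force: [0.7, -0.0, -0.4]
opening: 0.0849
grip_force: 0.0
yellow [516.3 131.4] [22.7 90.8] long axis deg -4.1
green [516.5  99.3] [39.1 90.7] long axis deg -4.1
blue [508.4   1. ] [39. 90.] long axis deg -4.1
red [511.8  49. ] [39.4 90.6] long axis deg -4.1
[ 0.50822823 -0.00128565  0.35436318] [3.14125791e+00 3.07860560e-04 1.49699203e+00]
```

View pics/w7.png

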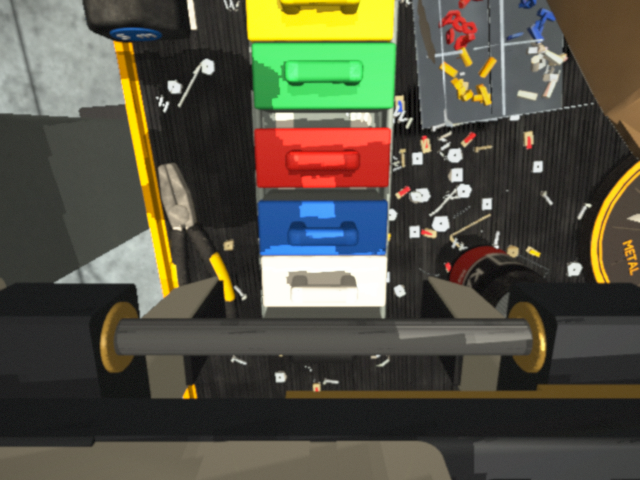

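Red stands upright between green and blue, at (323,160) in the image, with gaps of about 10 and 8 mm. Now I'll grip the stop again and slide it up.

```bash
echo '-0.04,-0.0005,0,0,0,0 | -0.0385,0,0,0,0,0 | 0,0,0.034,0,0,0 | 0,0,0.034,0,0,0 | 0,0,0.03,0,0,0 | 0,0,0,0,0,0 | 0,0,0,0,0,0' | python3 drive.py
echo '0,0,0,0,0,0 | 0,0,0,0,0,0 | 0,0,0,0,0,0 | 0,0,0,0,0,0 | 0,0,0,0,0,0 | 0,0,0,0,0,0 | 0,0,0,0,0,0 | 0,0,0,0,0,0' | python3 drive.py 0.035 30
echo '0.004,0,0,0,0,0 | 0.004,0,0,0,0,0 | 0.004,0,0,0,0,0 | 0.004,0,0,0,0,0 | 0.004,0,0,0,0,0 | 0.002,0,0,0,0,0 | 0,0,0,0,0,0 | 0,0,0,0,0,0' | python3 drive.py
```

```text
time: 22.07
tool_pos: [0.5022, -0.0774, 0.2554]
tool_rot: [-3.138, -0.001, 1.5]
contact_force: [0.9, -0.4, 0.5]
opening: 0.0848
grip_force: 0.0
time: 22.73
tool_pos: [0.5027, -0.0779, 0.2566]
tool_rot: [3.14, 0.0, 1.5]
contact_force: [2.6, 1.2, 2.3]
opening: 0.0457
grip_force: 30.0
time: 23.4
tool_pos: [0.5042, -0.0557, 0.2566]
tool_rot: [3.14, -0.0, 1.5]
contact_force: [2.6, -1.3, 5.5]
opening: 0.0458
grip_force: 30.0
```

```bash
for i in 1; do echo '0.0015,0,0,0,0,0 | 0.0015,0,0,0,0,0 | 0.001,0,0,0,0,0 | 0,0,0,0,0,0 | 0,0,0,0,0,0' | python3 drive.py; done
python3 - <<'E'
from h import *
w=robot.read_camera('wrist');rects(w,('red','blue','green'))
E
```

```text
time: 23.82
tool_pos: [0.5045, -0.0522, 0.2566]
tool_rot: [3.14, 0.001, 1.5]
contact_force: [2.3, -4.0, 4.3]
opening: 0.0457
grip_force: 30.0
red [512.5  50.7] [30.  90.8] long axis deg -4.0
blue [509.9  16. ] [38.9 90.6] long axis deg -4.0
```

```bash
echo '0.001,0,0,0,0,0 | 0.001,0,0,0,0,0 | 0.001,0,0,0,0,0 | 0,0,0,0,0,0 | 0,0,0,0,0,0' | python3 drive.py
```

```text
time: 24.28
tool_pos: [0.5047, -0.0492, 0.2566]
tool_rot: [3.14, 0.001, 1.5]
contact_force: [2.2, -5.0, 4.3]
opening: 0.0456
grip_force: 30.0
```

```bash
echo '0.001,0,0,0,0,0 | 0.001,0,0,0,0,0 | 0,0,0,0,0,0 | 0,0,0,0,0,0' | python3 drive.py
```

```text
time: 24.62
tool_pos: [0.5048, -0.0473, 0.2566]
tool_rot: [3.14, 0.001, 1.5]
contact_force: [2.5, -4.6, 5.5]
opening: 0.0454
grip_force: 30.0
```

```bash
echo '0.001,0,0,0,0,0 | 0.0005,0,0,0,0,0 | 0,0,0,0,0,0 | 0,0,0,0,0,0' | python3 drive.py
python3 - <<'E'
from h import *
w=robot.read_camera('wrist');rects(w,('red','blue','green'))
E
```

```text
time: 24.95
tool_pos: [0.5049, -0.0463, 0.2566]
tool_rot: [3.14, 0.002, 1.5]
contact_force: [1.2, -7.9, 4.9]
opening: 0.0459
grip_force: 30.0
red [512.9  56.5] [29.6 90.8] long axis deg -4.0
blue [510.3  21.7] [38.8 90.6] long axis deg -4.0
```

```bash
echo '0.0007,0,0,0,0,0 | 0,0,0,0,0,0 | 0,0,0,0,0,0' | python3 drive.py
```

```text
time: 25.25
tool_pos: [0.5049, -0.0461, 0.2566]
tool_rot: [3.14, 0.003, 1.5]
contact_force: [1.2, -11.1, 5.1]
opening: 0.0453
grip_force: 30.0
```

The force is climbing with no motion, so the row is snug. I'll release, back off and check.

```bash
echo '-0.0005,0,0,0,0,0 | 0,0,0,0,0,0 | 0,0,0,0,0,0 | 0,0,0,0,0,0 | 0,0,0,0,0,0 | 0,0,-0.035,0,0,0 | 0,0,-0.035,0,0,0 | 0,0,-0.035,0,0,0' | python3 drive.py 0.085
echo '0.03,0,0,0,0,0 | 0.03,0,0,0,0,0 | 0,0,0,0,0,0 | 0,0,0,0,0,0' | python3 drive.py
python3 - <<'E'
from h import *
w=robot.read_camera('wrist');rects(w,('red','blue','green'));cv2.imwrite('pics/w8.png',w['image'][:,:,::-1])
E
```

```text
time: 25.92
tool_pos: [0.5043, -0.045, 0.3619]
tool_rot: [-3.139, -0.001, 1.5]
contact_force: [1.1, -0.1, -0.5]
opening: 0.0847
grip_force: 0.0
time: 26.25
tool_pos: [0.5086, 0.0159, 0.3611]
tool_rot: [-3.141, -0.0, 1.503]
contact_force: [-0.3, 0.0, 0.3]
opening: 0.0847
grip_force: 0.0
red [512.7  61.9] [38.8 90.4] long axis deg -3.9
blue [510.   22.1] [38.2 89.5] long axis deg -3.8
green [516.8 101.3] [39.  90.8] long axis deg -3.9
```

View pics/w8.png

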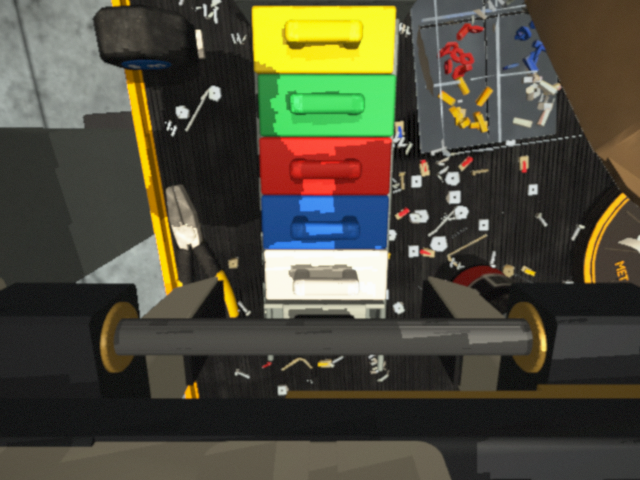

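The row stands snug and square: yellow, green, red, blue, white from top to bottom, then the stop. Centres are about 40 mm apart, and the robot touches nothing.

```bash
python3 -c "
from cell import robot
print(robot.hand_in())"
```

```text
the job is handed in; nothing more can be done
None
```

The job is handed in: the red case stands on the tray floor between green and blue, the stop is closed snug on the row, and about 26 s were used; the hand-in returned no verdict, and I worked out that the label faces the front from the case's starting pose rather than seeing it.

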